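Close a fuel tank with its ratchet cap

ROBOT

A 6-joint arm with a two-finger parallel gripper is mounted at the origin on a cart in front of the work surface, level with it; the furniture and walls round the work are solid. World frame = base frame: x ahead of the robot, y to its left, z up, the work surface at z = 0. Lengths are in m, angles in rad, forces in N, time in s.
With the tool pointing down it reaches from about 0.375 to 0.975 m from the base axis. Payload 3.8 kg.
Tool frame: the origin (TCP) lies at the very end of the fingers, on their centre line; the grasp point (between the pads) lies 19 mm behind it; z points along the fingers, y is the line along which they close (so a half turn about z gives the same grasp; the last joint's range is limited). The gripper opens to 85 mm and grips with 20 to 120 N. Pads are 22 mm wide; open, the fingers measure 114 mm over their backs; the gripper's body (76 mm by 85 mm) begins 54 mm behind the grasp point. The pads swing forward as they close: fully open they stand 13 mm farther back than shut.
Start: joints at [-1.367, 0.264, 1.604, -0, 1.274, -0.037], TCP at [0.161, -0.656, 0.231] pointing down, gripper open.
Joint ranges: [-2.63, 2.63], [-0.94, 2.18], [0.31, 2.57], [-1.31, 4.45], [0, 2.66], [-2.55, 2.55]. Speed limits (rad/s): [2.57, 2.57, 3.14, 3.14, 3.14, 3.14].

INTERFACE

Orientations are given as a rotation vector (axis times angle).
In Python, from workcell import read_state, read_camera, calibration, finish_job gives the robot as it stands.
- The arm moves only by the tool step_arm, never from a script. Its argument "commands" is a list of rows, each an object of numbers: "fingers": the gripper's target within -1 to 1 (shut at 1, half-way at 0, fully open at -1); "dx", "dy", "dz": the shift along the tool's x, y, z in m; "roll": the turn about the tool's z in degrees. In form: [{"fingers": .., "dx": .., "dy": .., "dz": .., "roll": ..}, ...]. A call has 1 to 8 rows; each row is the pose to reach, as a shift and turn from the pose commanded when the call began, along the tool's axes at that moment; what a row does not reach only later rows make up. A row lasts 1/8 s, in which the tool goes at most 62.5 mm and 10.7 degrees, less where a joint would pass 70% of its speed; a pose out of reach is approached as far as the arm can. A call with a gripper value outside its range is refused whole. The fingers move at their own pace and stop on an object; "squeeze" is the grip in N (left out, the last holds). Time passes only in rows, so rows that repeat a pose let the fingers close. It gives the time, the measured TCP pose, the force, the opening and the grip force at its end, in the units of the state.
- read_state(): the state, without advancing time (a new reading comes with each control period).
- read_camera(name): name is "scene" or "side" or "wrist"; returns (picture, depth): 384x512x3 uint8, blue, green, red; 384x512 float32, m along the optical axis (not along the pixel's ray), 0 where there is no reading.
- calibration(name): a dict with "intrinsics" (3x3 intrinsics, pixels), "world_to_cam" (4x4, takes a point from world to camera coordinates). Camera axes: x right, y up, looking along -z (the intrinsics and any distortion apply to the point x, -y, -z); pixel columns grow to the right and rows downward; lengths in m; the calibration is good to about 2 mm. A picture is of the moment at which its call begins: read the wrist's pose just before it. calibration takes no time and is no camera call; for the wrist camera it gives the pose at the moment of the call.
- finish_job(): hands the job in; it is judged then, once.
The state is a dict: "time": time; "q": joint angles; "joint_vel": joint speeds; "joint_torque": joint torques, N m; "tool_pos": TCP position; "tcp_rot": TCP orientation; "wrist_force": force on the tool from outside, world axes, zero at the start; "torque": the same for the moment, N m; "width": opening from 0.0 (shut) to 1.0 (fully open); "grip_force": force on a finger pad.
Only numpy, scipy, OpenCV 4.12 (cv2) and the standard library are available. Lean on these libraries where they do the work, as an engineer would, in place of code of your own. Each camera call takes 0.05 s, during which the arm holds its last target. There are 200 camera calls.

TASK

Put the loose filler cap back on the small fuel tank: set it in the filler neck with its two pins in the notches, press it down against its sprung seal and turn it clockwise under the flange until it comes to its stop, then go on turning the knob until the ratchet has slipped over exactly three clicks (fewer leave the cap loose, a fourth only wears it), and let go. Work gently: do not lean hard on the neck, do not shove the tank, and leave the other things where they are.

Things in the scene. Friction and masses are not known exactly. Their poses are not given: they have to be found in the camera images.
- cap_centre (a point): the loose black filler cap, 58 mm tall, upright on the worktop. This point is on its axis at mid-height of its round ribbed knob, 43.5 mm above the underside; the knob, 45 mm across and 28.5 to 58 mm up, is the part to grip and turn. +x and -x point along the two pins; z up
- cap: the same cap, 0.23 kg, origin at its underside. Upward from there: grey plug 39 mm across, rounded foot; two steel pins 5 mm thick, 7.5 to 12.5 mm up, opposite each other along x, ends 24.7 mm from the axis; sprung seal from 14.5 mm; shoulder disc 60 mm across at 22 to 28 mm with two small ears right above the pins; knob
- cap_seal (a joint): how far the cap's sprung seal ring (58 mm across, rests on the neck's rim) is pushed up into the cap, m: 0 free, at most 0.004; 3 N to start, 3 N more per mm. Pressed by 2.5 to 4 mm (10 to 15 N) the pins pass under the flange; once they are under it the spring holds them up against it, the press is no longer needed, and this reads about 0.002
- cap_grip (a joint): ratchet between knob and plug, rad: how far the knob has slipped clockwise (from above) past the plug. Starts at 0; one click each 0.26 rad (15 degrees), three read 0.79. Clockwise it drives the plug up to about 0.2 N m, then slips, torque rising and dropping at each click; let go, it springs back to the last click. It also clicks, in vain, if the pins are still caught in the notches
- filler_mouth (a point): centre of the tank's open filler neck at its rim, 128 mm above the worktop, z up. Neck 62 mm across, 28 mm tall. The rim is a flange 4 mm thick with a 42 mm hole and two notches, 8 mm wide, along +x and -x, reaching 26.5 mm out. The cap's centre point is 36 mm above this point while the pins stand on the flange, 29 mm with pins in the notches and the seal just touching
- tank: small grey pressed-steel fuel tank, 110 x 150 mm (122 x 192 mm over seam and ears), top 100 mm high, 3 kg, loose on rubber feet; origin under its centre, neck 20 mm off towards +y. Under the flange the cap turns clockwise only, to a hidden stop that lies anywhere from 20 to 85 degrees past the notches, differently on each tank. Locked and let go, the cap's centre point is 27 mm above the mouth
- spark_plug: bystander: a used spark plug, 78 mm long, lying between the tank and the cap's place; origin at its underside
- nut: bystander: a steel hex nut, 22 mm high; origin at its underside
- feeler_gauge: bystander: a folded feeler gauge set, 95 mm long, lying beyond the spark plug; origin at its underside

How it is judged:
On the way, in this order (a step that is already met when the one before it is completed fails the run):
1. the cap is in the neck and its pins have been turned in under the flange (z of cap_centre in the frame of filler_mouth between 0.022 and 0.0282 m and horizontal distance between cap_centre and filler_mouth below 0.004 m and angle between the x axis of cap_centre and the x axis of filler_mouth, either way round above 0.22 rad), for 0.04 s.
2. with the pins under the flange and held by the stop, the knob slips over its clicks, three in all (all of step 1 and value of joint cap_grip above 0.7 rad and velocity of joint cap_grip above 0.05 rad/s).
At the end, for the whole second after the job is handed in: Cap upright in the neck, its centre point 22 to 28.2 mm above the mouth, within 4 mm of its axis, pins over 0.22 rad past the notches, ratchet slipped by 0.70 to 0.95 rad (three clicks, not four), cap at rest; tank level and within 20 mm of where it stood (all of step 1 and value of joint cap_grip between 0.7 and 0.95 rad and angle between cap_centre's own z axis and vertical below 0.05 rad and linear speed of cap below 0.02 m/s and angle between filler_mouth's own z axis and vertical below 0.03 rad and distance of filler_mouth from where it was at the start of the episode below 0.02 m); the robot touches nothing.
It fails at once if the ratchet is run over a fourth click (value of joint cap_grip above 1 rad).
It fails at once if the cap presses on the tank with more than 45 N (contact force between cap and tank above 45 N).
It fails at once if the tank is shoved by more than 20 mm or tipped (distance of filler_mouth from where it was at the start of the episode above 0.02 m or angle between filler_mouth's own z axis and vertical above 0.1 rad).
It fails at once if a bystander is shoved by more than 30 mm (distance of any of spark_plug, nut, feeler_gauge from where it was at the start of the episode above 0.03 m).
It also fails if it takes over 58 s, if anything falls off the work surface, if the arm or the gripper's body presses on something with over 40 N, if the wrist force passes 120 N, or if a joint passes its speed limit or range.

## Working session

There is one attempt and no reset: what is moved stays moved. The work goes in short steps, Python scripts to look and compute and a tool call to move; the robot and the scene stay as the last step left them, time stands still between calls to the robot, and variables do not carry over. Pictures are saved under pics/ and viewed, at most 10 in all, crops included, and the job is handed in when it is done.

Besides the shell and the picture viewer there is one more tool, called after "Emit:" as name(argument=value, ...), one argument or row to a line, values as JSON. step_arm: Moves the arm, as the interface text tells. Its arguments: {"type":"object","properties":{"commands":{"type":"array","items":{"type":"object","properties":{"fingers":{"type":"number"},"dx":{"type":"number"},"dy":{"type":"number"},"dz":{"type":"number"},"roll":{"type":"number"}}}},"squeeze":{"type":"number"}},"required":["commands"]}

```bash
mkdir -p pics
cat > h.py <<'E'
import numpy as np, cv2
from workcell import *
def snap(n,f):
    c=calibration(n); p,d=read_camera(n); cv2.imwrite(f'pics/{f}.png',p); np.savez(f'{f}.npz',p=p,d=d,K=c['intrinsics'],T=c['world_to_cam']); return p,d,c
def load(f): return np.load(f'{f}.npz')
def cloud(z):
    d=z['d'];K=z['K'];T=z['T'];v,u=np.mgrid[:d.shape[0],:d.shape[1]]
    x=(u-K[0,2])/K[0,0]*d;y=(v-K[1,2])/K[1,1]*d
    P=np.stack([x,-y,-d,np.ones_like(d)],-1)@np.linalg.inv(T).T
    return P[...,:3]
def ray(z,u,v,h):
    K=z['K'];Ti=np.linalg.inv(z['T']);r=Ti[:3,:3]@np.array([(u-K[0,2])/K[0,0],-(v-K[1,2])/K[1,1],-1]);o=Ti[:3,3]
    return o+r*(h-o[2])/r[2]
E
python3 - <<'E'
from h import *
s=read_state();print(s)
for n in('scene','side','wrist'):
    p,d,c=snap(n,n+'0');print(n,{k:(np.round(v,3).tolist() if k!='x' else 0) for k,v in c.items()})
a=cv2.imread('pics/scene0.png');b=cv2.imread('pics/side0.png');
cv2.imwrite('pics/ab.png',cv2.resize(np.vstack([a,b]),(400,600)) if 0 else cv2.resize(np.hstack([a,b]),(800,300)))
E
```

```text
{'time': 0.0, 'q': array([-1.36690943e+00,  2.64764067e-01,  1.60537685e+00,  3.30496508e-06,
        1.27371163e+00, -3.69000281e-02]), 'joint_vel': array([ 0.00104369, -0.0004625 ,  0.00030939,  0.00134734, -0.00056342,
       -0.00102917]), 'joint_torque': array([-1.69243864e-03, -5.15113842e+01, -3.67318761e+01,  2.26335158e-05,
        1.30405274e-02, -9.65331111e-06]), 'tool_pos': array([ 0.16081518, -0.654805  ,  0.22995314]), 'tcp_rot': array([-3.11661629e+00, -3.77042148e-01,  2.90889029e-04]), 'wrist_force': array([-0.57695371, -0.12431195, -0.33389901]), 'torque': array([-0.01236796, -0.03121923,  0.00843257]), 'grip_force': 0.0, 'width': 0.996684037767427}
scene {'intrinsics': [[403.088, 0.0, 248.016], [0.0, 403.088, 188.812], [0.0, 0.0, 1.0]], 'world_to_cam': [[0.913, -0.408, 0.025, -0.466], [0.157, 0.406, 0.901, -0.191], [-0.377, -0.818, 0.434, -0.681], [0.0, 0.0, 0.0, 1.0]]}
side {'intrinsics': [[391.515, 0.0, 264.711], [0.0, 391.515, 193.514], [0.0, 0.0, 1.0]], 'world_to_cam': [[0.994, 0.11, -0.021, -0.508], [-0.038, 0.504, 0.863, -0.071], [0.106, -0.856, 0.505, -0.912], [0.0, 0.0, 0.0, 1.0]]}
wrist {'intrinsics': [[336.167, 0.0, 250.943], [0.0, 336.167, 189.968], [0.0, 0.0, 1.0]], 'world_to_cam': [[0.239, -0.971, -0.001, -0.674], [0.923, 0.227, -0.311, 0.04], [0.302, 0.073, 0.951, -0.38], [0.0, 0.0, 0.0, 1.0]]}
```

View pics/scene0.png

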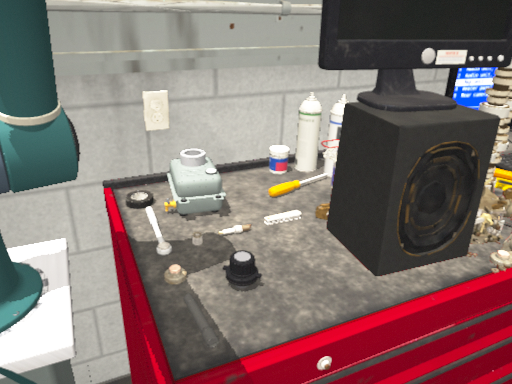

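View pics/side0.png

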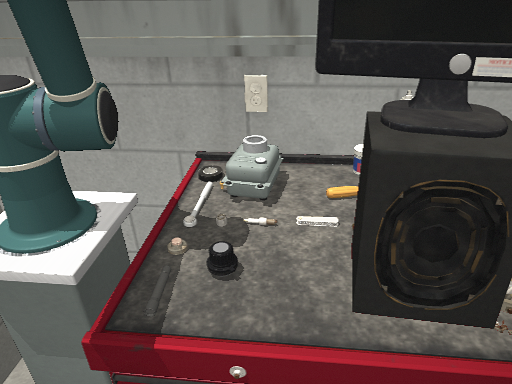

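The scene picture shows the cap at about (241,268) and the tank's neck at (193,154). In the side picture they are at (222,258) and (255,141), with the spark plug, the nut and the gauge in between.

Run:
```python
from h import *
from scipy.spatial.transform import Rotation as R
for f,cp,nk in(('scene0',(241,257),(193,154)),('side0',(221,247),(255,141))):
    z=load(f);P=cloud(z)
    for n,(u,v) in(('cap',cp),('neck',nk)):
        W=P[v-45:v+45,u-45:u+45].reshape(-1,3)
        lo,hi=((.05,.063) if n=='cap' else (.118,.14))
        m=W[(W[:,2]>lo)&(W[:,2]<hi)]
        m=m[np.linalg.norm(m[:,:2]-np.median(m[:,:2],0),axis=1)<.045]
        print(f,n,len(m),(m.min(0)+m.max(0)).round(4)/2,np.ptp(m,axis=0).round(4),ray(z,u,v,.058 if n=='cap' else .128).round(3))
    for n,(u,v) in {'scene0':{'nut':(175,272),'plug':(235,229),'gauge':(283,217)},'side0':{'nut':(177,244),'plug':(260,221),'gauge':(317,220)}}[f].items(): print(n,P[v,u].round(3))
s=read_state();c=calibration('wrist');Ti=np.linalg.inv(c['world_to_cam']);Rt=R.from_rotvec(s['tcp_rot']).as_matrix()
print('cam in tool',(Rt.T@(Ti[:3,3]-s['tool_pos'])).round(3),'view dir',(Rt.T@-Ti[:3,2]).round(3));print(Rt.round(3))
```

```text
scene0 cap 360 [ 0.44045 -0.1268   0.05565] [0.044  0.0447 0.0112] [ 0.438 -0.127  0.058]
scene0 neck 201 [0.4852  0.4846  0.12895] [0.0874 0.0172 0.0219] [0.458 0.217 0.128]
nut [ 0.33  -0.076  0.021]
plug [0.492 0.031 0.014]
gauge [0.618 0.041 0.013]
side0 cap 332 [ 0.44245 -0.12515  0.05525] [0.045  0.0432 0.0103] [ 0.444 -0.123  0.058]
side0 neck 195 [0.4508 0.4873 0.129 ] [0.0874 0.0162 0.0218] [0.465 0.219 0.128]
nut [ 0.338 -0.072  0.019]
plug [0.497 0.034 0.012]
gauge [0.624 0.047 0.013]
cam in tool [ 0.08  -0.    -0.143] view dir [-0.311  0.001  0.95 ]
[[ 0.971  0.238 -0.   ]
 [ 0.238 -0.971  0.002]
 [ 0.    -0.002 -1.   ]]
```

View pics/wrist0.png

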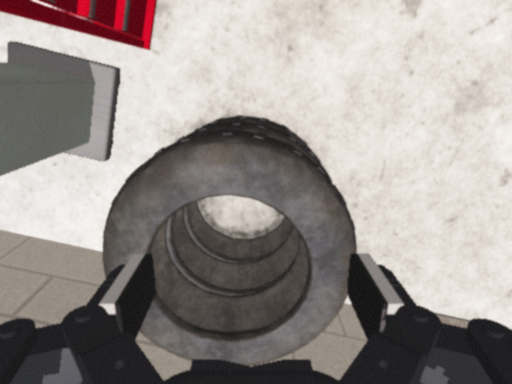

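Emit:
step_arm(
  commands=[
    {"fingers":-1,"dx":0.379,"dy":-0.453,"dz":0,"roll":-85},
    {"fingers":-1,"dx":0.379,"dy":-0.453,"dz":0,"roll":-85},
    {"fingers":-1,"dx":0.379,"dy":-0.453,"dz":0,"roll":-85},
    {"fingers":-1,"dx":0.379,"dy":-0.453,"dz":0,"roll":-85},
    {"fingers":-1,"dx":0.379,"dy":-0.453,"dz":0,"roll":-85},
    {"fingers":-1,"dx":0.379,"dy":-0.453,"dz":0,"roll":-85},
    {"fingers":-1,"dx":0.379,"dy":-0.453,"dz":0,"roll":-85},
    {"fingers":-1,"dx":0.379,"dy":-0.453,"dz":0,"roll":-85},
  ],
)

```text
time: 1.15
tool_pos: [0.3815, -0.2047, 0.2313]
tcp_rot: [2.038, 2.39, 0.0]
wrist_force: [0.6, -1.6, 0.2]
width: 1.003
grip_force: 0.0
```

```bash
cat >> h.py <<'E'
from scipy.spatial.transform import Rotation as R
def go(x,y,z,psi=None):
    "tool-frame shift to a world point with tool x at yaw psi (deg)"
    s=read_state();M=R.from_rotvec(s['tcp_rot']).as_matrix();p0=np.degrees(np.arctan2(M[1,0],M[0,0]))
    print('t',round(s['time'],2),'tcp',s['tool_pos'].round(4),'psi',p0.round(2),'q6',s['q'][5].round(3),'F',s['wrist_force'].round(2),'T',s['torque'].round(3),'w',round(s['width'],3),'tilt',M[:,2].round(4))
    print('shift',(M.T@(np.array([x,y,z])-s['tool_pos'])).round(4),'roll',None if psi is None else round(p0-psi,2))
E
python3 -c "
from h import *
go(.44,-.126,.23,180)"
```

```text
t 1.15 tcp [ 0.3815 -0.2047  0.2313] psi 99.1 q6 -0.709 F [ 0.65 -1.56  0.17] T [-0.023 -0.102 -0.016] w 1.003 tilt [ 6.e-04 -3.e-04 -1.e+00]
shift [0.0685 0.0702 0.0013] roll -80.9
```

Emit:
step_arm(
  commands=[
    {"dx":0.0685,"dy":0.0702,"dz":0,"roll":-80.9},
    {"dx":0.0685,"dy":0.0702,"dz":0,"roll":-80.9},
    {"dx":0.0685,"dy":0.0702,"dz":0,"roll":-80.9},
    {"dx":0.0685,"dy":0.0702,"dz":0,"roll":-80.9},
    {"dx":0.0685,"dy":0.0702,"dz":0,"roll":-80.9},
    {"dx":0.0685,"dy":0.0702,"dz":0,"roll":-80.9},
    {"dx":0.0685,"dy":0.0702,"dz":0,"roll":-80.9},
    {"dx":0.0685,"dy":0.0702,"dz":0,"roll":-80.9},
  ],
)

```text
invalid input
```

```bash
python3 -c "
from h import *
snap('wrist','w1')
go(.461,.218,.29,180)"
```

```text
t 1.2 tcp [ 0.3841 -0.1979  0.2312] psi 99.68 q6 -0.71 F [ 1.65  5.04 -0.71] T [ 0.141 -0.023 -0.031] w 0.997 tilt [ 0.0028  0.0059 -1.    ]
shift [ 0.3974  0.1459 -0.0561] roll -80.32
```

View pics/w1.png

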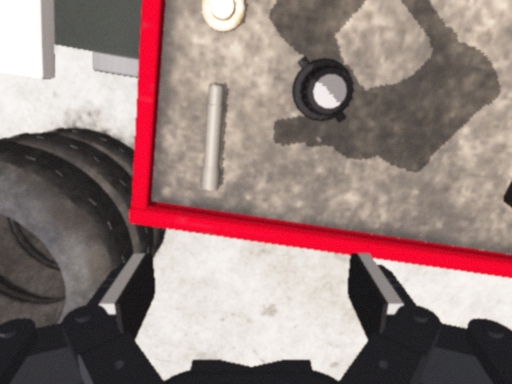

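The move was refused because the fingers field was missing. The wrist view already shows the cap at about (323,90), with its ears at (305,62) and (341,117).

Emit:
step_arm(
  commands=[
    {"fingers":-1,"dx":0.06,"dy":0.07,"dz":0,"roll":-80},
    {"fingers":-1,"dx":0.06,"dy":0.07,"dz":0,"roll":-80},
    {"fingers":-1,"dx":0.06,"dy":0.07,"dz":0,"roll":-80},
    {"fingers":-1,"dx":0.06,"dy":0.07,"dz":0,"roll":-80},
    {"fingers":-1,"dx":0.06,"dy":0.07,"dz":0,"roll":-80},
    {"fingers":-1,"dx":0.06,"dy":0.07,"dz":0,"roll":-80},
    {"fingers":-1,"dx":0.06,"dy":0.07,"dz":0,"roll":-80},
    {"fingers":-1,"dx":0.06,"dy":0.07,"dz":0,"roll":-80},
  ],
)

```text
time: 2.2
tool_pos: [0.4408, -0.1367, 0.231]
tcp_rot: [-0.028, -3.141, -0.0]
wrist_force: [-0.1, 0.8, -0.3]
width: 1.002
grip_force: 0.0
```

```bash
python3 -c "
from h import *
snap('wrist','w1a')
z=load('w1a')
for i in range(1):
    P=cloud(z);m=(P[...,2]>.045)&(P[...,2]<.063);v,u=np.where(m);print(len(u),u.mean(),v.mean(),P[m].mean(0))
    m2=(P[...,2]>.02)&(P[...,2]<.08);v,u=np.where(m2);print(u.min(),u.max(),v.min(),v.max())
go(.461,.218,.29,180)"
```

```text
2914 308.32532601235414 225.33905284831846 [ 0.5146598  -0.07829015  0.05545616]
136 511 35 379
t 2.25 tcp [ 0.4408 -0.1367  0.231 ] psi 179.06 q6 -1.909 F [-0.28  0.62 -0.24] T [-0.001  0.001  0.031] w 0.997 tilt [-6.e-04  2.e-04 -1.e+00]
shift [-0.0144  0.355  -0.059 ] roll -0.94
```

Emit:
step_arm(
  commands=[
    {"fingers":-1,"dx":-0.015,"dy":0.355,"dz":-0.06,"roll":0},
    {"fingers":-1,"dx":-0.015,"dy":0.355,"dz":-0.06,"roll":0},
    {"fingers":-1,"dx":-0.015,"dy":0.355,"dz":-0.06,"roll":0},
    {"fingers":-1,"dx":-0.015,"dy":0.355,"dz":-0.06,"roll":0},
    {"fingers":-1,"dx":-0.015,"dy":0.355,"dz":-0.06,"roll":0},
    {"fingers":-1,"dx":-0.015,"dy":0.355,"dz":-0.06,"roll":0},
    {"fingers":-1,"dx":-0.015,"dy":0.355,"dz":-0.06,"roll":0},
    {"fingers":-1,"dx":-0.015,"dy":0.355,"dz":-0.06,"roll":0},
  ],
)

```text
time: 3.25
tool_pos: [0.4633, 0.2175, 0.2907]
tcp_rot: [-0.033, -3.14, 0.002]
wrist_force: [0.0, 0.4, -0.7]
width: 0.997
grip_force: 0.0
```

```bash
python3 -c "
from h import *
snap('wrist','w2')
go(.461,.218,.29,180)
a=cv2.imread('pics/w1a.png');b=cv2.imread('pics/w2.png')
cv2.imwrite('pics/w12.png',cv2.resize(np.hstack([a[:,100:400],b[:,100:400]]),(800,512)))"
```

```text
t 3.3 tcp [0.4633 0.217  0.2907] psi 178.73 q6 -1.159 F [ 0.76 -0.25 -0.42] T [-0.018  0.006  0.031] w 0.996 tilt [-0.001 -0.001 -1.   ]
shift [0.0023 0.001  0.0007] roll -1.27
```

View pics/w12.png

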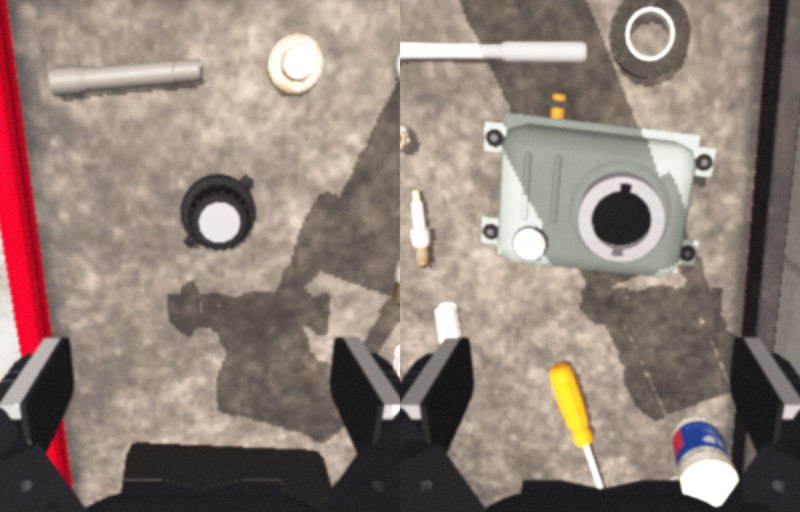

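The left half shows the cap at about (263,160) in native pixels, with ears at upper right and lower left. The right half shows the neck at (266,164), with notches at top and bottom. I'll enlarge both.

```bash
python3 -c "
from h import *
a=cv2.imread('pics/w1a.png');b=cv2.imread('pics/w2.png')
f=lambda i,u,v:cv2.resize(i[v-33:v+33,u-33:u+33],(396,396),interpolation=cv2.INTER_CUBIC)
cv2.imwrite('pics/c12.png',np.hstack([f(a,263,160),cv2.convertScaleAbs(f(b,266,164),alpha=1.2)]))"
```

```text
(no output)
```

View pics/c12.png

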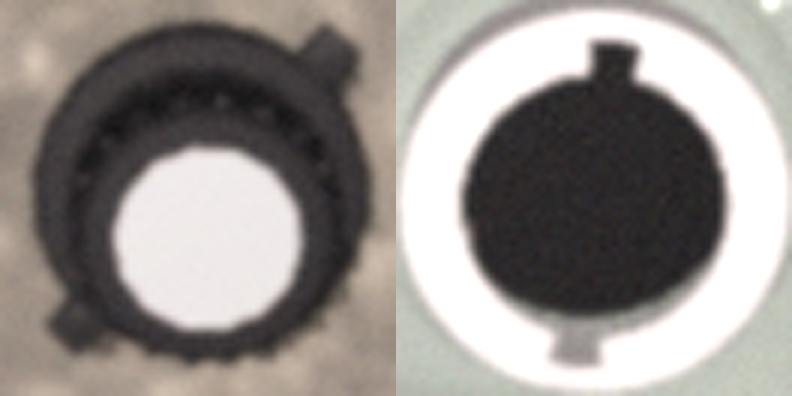

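Run:
```python
from h import *
A=load('w1a');B=load('w2')
n=lambda x,o:(x+.5)/6-.5+o
def cr(z,o,x,y,h): return ray(z,n(x,o[0]),n(y,o[1]),h)
oa=(230,127);ob=(233,131)
e1=cr(A,oa,329,57,.028);e2=cr(A,oa,76,326,.028);t=cr(A,oa,208,238,.058)
print('ears mid',(e1+e2)/2,'sep',np.linalg.norm(e1-e2),'yaw',np.degrees(np.arctan2(*(e1-e2)[1::-1])),'top',t)
n1=cr(B,ob,219,42,.128);n2=cr(B,ob,179,365,.128)
print('notch mid',(n1+n2)/2,'sep',np.linalg.norm(n1-n2),'yaw',np.degrees(np.arctan2(*(n1-n2)[1::-1])))
g=cv2.cvtColor(B['p'],6);m=np.zeros_like(g);m[131:197,233:299]=(g[131:197,233:299]>195)*255
c=max(cv2.findContours(m,0,1)[0],key=cv2.contourArea)
W=np.array([ray(B,u,v,.128) for u,v in cv2.convexHull(c)[:,0]])
(x,y),r=cv2.minEnclosingCircle(W[:,:2].astype('f4'));print('rim',x,y,r, W[:,:2].mean(0))
q=np.linalg.lstsq(np.c_[2*W[:,:2],np.ones(len(W))],(W[:,:2]**2).sum(1),rcond=None)[0];print('fit',q[:2],np.sqrt(q[2]+q[0]**2+q[1]**2))
# hole: dark
P=cloud(B);m=(abs(P[...,2]-.128)<.006);m[:,:233]=0;m[:,299:]=0;Q=P[m];print('depth rim',Q.mean(0),(Q.min(0)+Q.max(0))/2,np.ptp(Q,axis=0))
P=cloud(A);m=(abs(P[...,2]-.058)<.006);m[:,:235]=0;m[:,290:]=0;m[:120]=0;m[200:]=0;Q=P[m];print('depth top',np.median(Q,0),(Q.min(0)+Q.max(0))/2,np.ptp(Q,axis=0))
m=(abs(P[...,2]-.028)<.004);m[:,:225]=0;m[:,305:]=0;m[:120]=0;m[210:]=0;Q=P[m];print('disc',(Q.min(0)+Q.max(0))/2,np.ptp(Q,axis=0))
```

```text
ears mid [ 0.44012463 -0.12405974  0.028     ] sep 0.06502396656525433 yaw 136.67962070738045 top [ 0.44052843 -0.12373869  0.058     ]
notch mid [0.45943034 0.23127777 0.128     ] sep 0.0519020728290209 yaw 172.6908219886584
rim 0.45947086811065674 0.231312558054924 0.030304254963994026 [0.45811086 0.22961219]
fit [0.4593976  0.23125707] 0.030043465714353786
depth rim [0.45749378 0.23074777 0.12800477] [0.45860517 0.23109658 0.12632517] [0.0613598  0.06124568 0.00861318]
depth top [ 0.43864777 -0.12411156  0.05833961] [ 0.44008752 -0.1244044   0.05677961] [0.04505237 0.04409795 0.00880046]
disc [ 0.43949879 -0.12438219  0.02809599] [0.05843785 0.05845626 0.00778503]
```

```bash
python3 -c "
from h import *
go(.4401,-.1241,.12,180)"
```

```text
t 3.3 tcp [0.4633 0.217  0.2907] psi 178.73 q6 -1.159 F [ 0.76 -0.25 -0.42] T [-0.018  0.006  0.031] w 0.996 tilt [-0.001 -0.001 -1.   ]
shift [ 0.0154 -0.3413  0.1711] roll -1.27
```

Emit:
step_arm(
  commands=[
    {"fingers":-1,"dx":0.0154,"dy":-0.3413,"dz":0.171,"roll":-1.3},
    {"fingers":-1,"dx":0.0154,"dy":-0.3413,"dz":0.171,"roll":-1.3},
    {"fingers":-1,"dx":0.0154,"dy":-0.3413,"dz":0.171,"roll":-1.3},
    {"fingers":-1,"dx":0.0154,"dy":-0.3413,"dz":0.171,"roll":-1.3},
    {"fingers":-1,"dx":0.0154,"dy":-0.3413,"dz":0.171,"roll":-1.3},
    {"fingers":-1,"dx":0.0154,"dy":-0.3413,"dz":0.171,"roll":-1.3},
    {"fingers":-1,"dx":0.0154,"dy":-0.3413,"dz":0.171,"roll":-1.3},
    {"fingers":-1,"dx":0.0154,"dy":-0.3413,"dz":0.171,"roll":-1.3},
  ],
)

```text
time: 4.3
tool_pos: [0.4401, -0.1238, 0.12]
tcp_rot: [-0.003, -3.141, -0.001]
wrist_force: [-1.0, -0.0, -0.7]
width: 0.998
grip_force: 0.0
```

```bash
python3 -c "
from h import *
go(.4401,-.1241,.03,180)"
```

```text
t 4.3 tcp [ 0.4401 -0.1238  0.12  ] psi 179.87 q6 -1.898 F [-0.97 -0.01 -0.74] T [-0.087 -0.023  0.02 ] w 0.998 tilt [-9.e-04  7.e-04 -1.e+00]
shift [-0.0001 -0.0003  0.09  ] roll -0.13
```

Emit:
step_arm(
  commands=[
    {"fingers":-1,"dx":0,"dy":0,"dz":0.045,"roll":0},
    {"fingers":-1,"dx":0,"dy":0,"dz":0.08,"roll":0},
    {"fingers":-1,"dx":0,"dy":0,"dz":0.091,"roll":0},
    {"fingers":-1,"dx":0,"dy":0,"dz":0.091,"roll":0},
    {"fingers":1,"dx":0,"dy":0,"dz":0.091,"roll":0},
    {"fingers":1,"dx":0,"dy":0,"dz":0.091,"roll":0},
    {"fingers":1,"dx":0,"dy":0,"dz":0.091,"roll":0},
    {"fingers":1,"dx":0,"dy":0,"dz":0.091,"roll":0},
  ],
  squeeze=60,
)

```text
time: 5.3
tool_pos: [0.4424, -0.1231, 0.031]
tcp_rot: [-0.002, 3.139, -0.0]
wrist_force: [-0.5, 1.5, 7.0]
width: 0.499
grip_force: 59.8
```

Emit:
step_arm(
  commands=[
    {"fingers":1,"dx":0,"dy":0,"dz":0,"roll":0},
    {"fingers":1,"dx":0,"dy":0,"dz":0,"roll":0},
    {"fingers":1,"dx":0,"dy":0,"dz":0,"roll":0},
    {"fingers":1,"dx":0,"dy":0,"dz":0,"roll":0},
  ],
  squeeze=60,
)

```text
time: 5.8
tool_pos: [0.4424, -0.1231, 0.031]
tcp_rot: [-0.002, 3.139, -0.0]
wrist_force: [-0.5, 2.1, 7.2]
width: 0.496
grip_force: 59.8
```

```bash
python3 -c "
from h import *
go(.4401,-.1241,.28,216)"
```

```text
t 5.8 tcp [ 0.4424 -0.1231  0.031 ] psi -179.93 q6 -1.899 F [-0.47  2.07  7.22] T [0.336 0.161 0.025] w 0.496 tilt [ 2.6e-03 -2.0e-04 -1.0e+00]
shift [ 0.0016 -0.0011 -0.2491] roll -395.93
```

Emit:
step_arm(
  commands=[
    {"fingers":1,"dx":0,"dy":0,"dz":-0.03,"roll":0},
    {"fingers":1,"dx":0,"dy":0,"dz":-0.09,"roll":0},
    {"fingers":1,"dx":0,"dy":0,"dz":-0.15,"roll":0},
    {"fingers":1,"dx":0,"dy":0,"dz":-0.2,"roll":0},
    {"fingers":1,"dx":0,"dy":0,"dz":-0.2,"roll":0},
    {"fingers":1,"dx":0,"dy":0,"dz":-0.2,"roll":0},
    {"fingers":1,"dx":0,"dy":0,"dz":-0.2,"roll":0},
  ],
)

```text
time: 6.68
tool_pos: [0.4393, -0.1223, 0.2268]
tcp_rot: [0.003, -3.137, -0.002]
wrist_force: [-0.6, 0.2, -2.9]
width: 0.501
grip_force: 61.6
```

```bash
python3 -c "
from h import *
snap('wrist','w3');snap('side','s3');snap('scene','sc3')
go(.4594,.2313,.23,216)
a=cv2.imread('pics/w3.png')[190:384,120:390];b=cv2.imread('pics/side0.png')
b=cv2.imread('pics/s3.png')
cv2.imwrite('pics/v3.png',np.hstack([cv2.resize(a,(540,388)),cv2.resize(b[100:294,165:295],(260,388))]))"
```

```text
t 6.83 tcp [ 0.4399 -0.1225  0.2274] psi -179.9 q6 -1.899 F [ 0.22  0.01 -2.23] T [-0.036  0.02  -0.001] w 0.498 tilt [-0.0034  0.0011 -1.    ]
shift [-0.0201  0.3538 -0.0023] roll -395.9
```

View pics/v3.png

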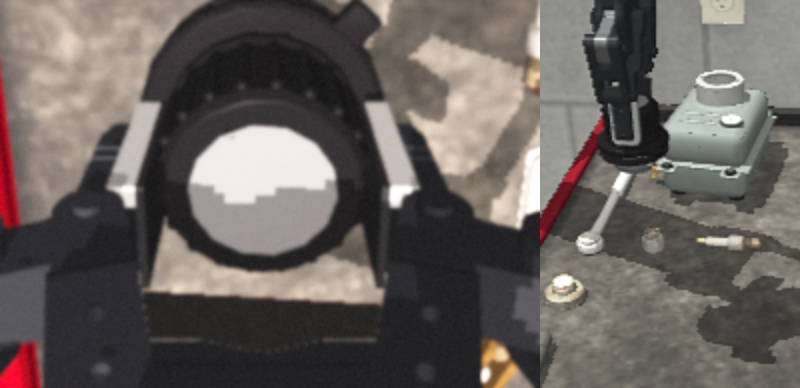

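Run:
```python
from h import *
z=load('w3');P=cloud(z)
print('depth disc',P[280:290,247:257].reshape(-1,3).mean(0),P[275:295,242:262,2].std())
h=.2544
g=cv2.cvtColor(z['p'],6);m=np.zeros_like(g);m[240:330,205:300]=(g[240:330,205:300]>110)*255
q=z['p'].astype(int);s=q.max(2)-q.min(2);m[s>25]=0
m[:250]=0;m[322:]=0
L,lab,st,ce=cv2.connectedComponentsWithStats(m);i=lab[283,252];print('blob',st[i],ce[i])
t=ray(z,*ce[i],h);e=ray(z,299,202.5,.2244)
print('top',t,'ear',e,'r',np.linalg.norm((e-t)[:2]),'yaw',np.degrees(np.arctan2(*(e-t)[1::-1])))
st=read_state();M=R.from_rotvec(st['tcp_rot']).as_matrix();print('tcp',st['tool_pos'],'cap in tool',M.T@(t-st['tool_pos']))
# disc arc: depth-based shoulder points
m=(abs(P[...,2]-.2244)<.004);m[:,:190]=0;m[:,320:]=0;m[:185]=0;Q=P[m];print(len(Q),Q.min(0),Q.max(0))
for f in('s3','sc3'):
    z=load(f);P=cloud(z);W=P.reshape(-1,3);W=W[(abs(W[:,0]-.44)<.04)&(abs(W[:,1]+.1235)<.04)]
    for a,b in((.193,.205),(.218,.225)):
        Q=W[(W[:,2]>a)&(W[:,2]<b)];print(f,a,len(Q),Q.min(0).round(4),Q.max(0).round(4)) if len(Q) else None
    print('lowest',np.sort(W[W[:,2]>.1][:,2])[:5])
```

```text
depth disc [ 0.43727265 -0.12189143  0.2545366 ] 0.0005359234836995502
blob [ 214  252   75   65 3776] [250.99576271 284.22325212]
top [ 0.43723174 -0.1220921   0.2544    ] ear [ 0.41354526 -0.09998814  0.2244    ] r 0.032398059447461776 yaw 136.97936140494525
tcp [ 0.43993848 -0.12253981  0.22739634] cap in tool [ 0.00279663  0.00048255 -0.0269939 ]
3069 [ 0.40729031 -0.15168798  0.22040314] [ 0.4332207  -0.09334603  0.22838114]
s3 0.193 61 [ 0.4258 -0.1415  0.1961] [ 0.457  -0.1255  0.2049]
s3 0.218 259 [ 0.4106 -0.1528  0.218 ] [ 0.469  -0.1048  0.225 ]
lowest [0.19613748 0.19621561 0.19650855 0.19690604 0.19711107]
sc3 0.193 83 [ 0.4198 -0.144   0.1964] [ 0.4542 -0.1229  0.205 ]
sc3 0.218 268 [ 0.4095 -0.1549  0.2187] [ 0.467 -0.098  0.225]
lowest [0.19638526 0.19638784 0.19664654 0.19700154 0.19724302]
```

```bash
python3 -c "
from h import *
go(.4715,.2401,.30,-144)"
```

```text
t 6.83 tcp [ 0.4399 -0.1225  0.2274] psi -179.9 q6 -1.899 F [ 0.22  0.01 -2.23] T [-0.036  0.02  -0.001] w 0.498 tilt [-0.0034  0.0011 -1.    ]
shift [-0.0319  0.3627 -0.0723] roll -35.9
```

Emit:
step_arm(
  commands=[
    {"fingers":1,"dx":-0.01,"dy":0.05,"dz":-0.03,"roll":-6},
    {"fingers":1,"dx":-0.02,"dy":0.1,"dz":-0.05,"roll":-15},
    {"fingers":1,"dx":-0.032,"dy":0.16,"dz":-0.073,"roll":-25},
    {"fingers":1,"dx":-0.032,"dy":0.22,"dz":-0.073,"roll":-36},
    {"fingers":1,"dx":-0.032,"dy":0.28,"dz":-0.073,"roll":-36},
    {"fingers":1,"dx":-0.032,"dy":0.34,"dz":-0.073,"roll":-36},
    {"fingers":1,"dx":-0.032,"dy":0.363,"dz":-0.073,"roll":-36},
    {"fingers":1,"dx":-0.032,"dy":0.363,"dz":-0.073,"roll":-36},
  ],
)

```text
time: 7.82
tool_pos: [0.4718, 0.2418, 0.301]
tcp_rot: [0.977, -2.983, 0.0]
wrist_force: [0.6, -0.4, -2.7]
width: 0.497
grip_force: 62.0
```

Emit:
step_arm(
  commands=[
    {"fingers":1,"dx":0,"dy":0,"dz":0,"roll":0},
    {"fingers":1,"dx":0,"dy":0,"dz":0,"roll":0},
  ],
)

```text
time: 8.07
tool_pos: [0.4725, 0.2391, 0.302]
tcp_rot: [0.971, -2.987, 0.001]
wrist_force: [-0.7, 0.9, -2.8]
width: 0.499
grip_force: 62.0
```

Run:
```python
from h import *
go(.4594,.2313,.23,-144)
snap('wrist','w4')
z=load('w4');n1=z['T']@np.array([.4594,.2313,.128,1]);u=z['K']@np.array([n1[0],-n1[1],-n1[2]]);u=u/u[2];print('expect px',u)
u0,v0=int(u[0])-48,int(u[1])-36;print('crop',u0,v0)
cv2.imwrite('pics/c4.png',cv2.resize(z['p'][v0:v0+84,u0:u0+96],None,fx=7,fy=7,interpolation=cv2.INTER_CUBIC))
```

```text
t 8.07 tcp [0.4725 0.2391 0.302 ] psi -143.99 q6 -1.778 F [-0.71  0.87 -2.81] T [-0.024 -0.012  0.011] w 0.499 tilt [-4.e-04 -5.e-04 -1.e+00]
shift [0.0151 0.0014 0.072 ] roll 0.01
expect px [252.49499279 151.10232268   1.        ]
crop 204 115
```

View pics/c4.png

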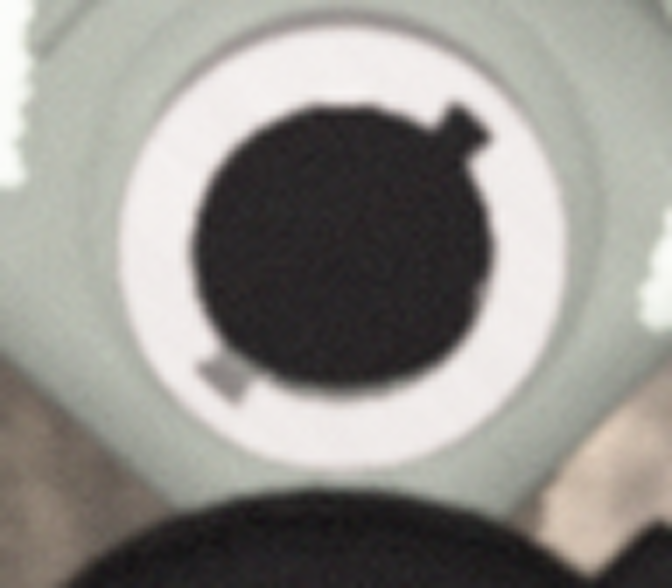

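Run:
```python
from h import *
z=load('w4');c=lambda x,y:ray(z,(x+.5)/7-.5+204,(y+.5)/7-.5+115,.128)
a,b=c(474,118),c(219,389);print('mid',(a+b)/2,np.linalg.norm(a-b),'yaw',np.degrees(np.arctan2(*(a-b)[1::-1])))
print('rim c',c(343,245))
g=cv2.cvtColor(z['p'],6);m=np.zeros_like(g);m[115:185,215:292]=(g[115:185,215:292]>195)*255
k=max(cv2.findContours(m,0,1)[0],key=cv2.contourArea);W=np.array([ray(z,u,v,.128) for u,v in cv2.convexHull(k)[:,0]])
q=np.linalg.lstsq(np.c_[2*W[:,:2],np.ones(len(W))],(W[:,:2]**2).sum(1),rcond=None)[0];print('fit',q[:2],np.sqrt(q[2]+q[0]**2+q[1]**2))
# disc of cap in hand (r=30) from its visible arc, plus top
s=read_state();M=R.from_rotvec(s['tcp_rot']).as_matrix();P=cloud(z)
L=(P-s['tool_pos'])@M;d=L[275:290,240:260].reshape(-1,3);print('top in tool depth',np.median(d,0))
go(.4594,.2313,.19,-144)
```

```text
mid [0.45928613 0.23151019 0.128     ] 0.051122555276489415 yaw 173.20846970786715
rim c [0.45816081 0.23048621 0.128     ]
fit [0.45948915 0.23118535] 0.030620814895025016
top in tool depth [ 0.00333572 -0.0005038  -0.02751995]
t 8.12 tcp [0.4725 0.2391 0.3022] psi -144.0 q6 -1.778 F [-0.29 -0.12 -3.24] T [-0.002 -0.006  0.031] w 0.5 tilt [-2.e-04 -3.e-04 -1.e+00]
shift [0.0151 0.0014 0.1122] roll 0.0
```

Emit:
step_arm(
  commands=[
    {"fingers":1,"dx":0.0124,"dy":0.001,"dz":0.05,"roll":0},
    {"fingers":1,"dx":0.0124,"dy":0.001,"dz":0.1,"roll":0},
    {"fingers":1,"dx":0.0124,"dy":0.001,"dz":0.13,"roll":0},
    {"fingers":1,"dx":0.0124,"dy":0.001,"dz":0.137,"roll":0},
    {"fingers":1,"dx":0.0124,"dy":0.001,"dz":0.137,"roll":0},
    {"fingers":1,"dx":0.0124,"dy":0.001,"dz":0.137,"roll":0},
  ],
)

```text
time: 8.88
tool_pos: [0.4633, 0.2341, 0.1675]
tcp_rot: [-0.972, 2.984, 0.001]
wrist_force: [-0.2, 0.0, -2.4]
width: 0.497
grip_force: 62.0
```

```bash
cat >> h.py <<'E'
def chk(psi=None):
    s=read_state();M=R.from_rotvec(s['tcp_rot']).as_matrix();e=M.T@(np.array([.4594,.2313,.128])-s['tool_pos'])-[.0027,.0004,0]
    print('neck-cap in tool',e[:2].round(4),'centre above mouth',round(s['tool_pos'][2]-.031+.0435-.128,4));go(.4594,.2313,.1445,psi)
E
python3 -c "
from h import *
chk(-144)"
```

```text
neck-cap in tool [ 0.0023 -0.0004] centre above mouth 0.052
t 8.88 tcp [0.4633 0.2341 0.1675] psi -143.93 q6 -1.78 F [-0.17  0.03 -2.39] T [ 0.003 -0.004  0.005] w 0.497 tilt [ 0.0034  0.0015 -1.    ]
shift [0.0049 0.     0.023 ] roll 0.07
```

Emit:
step_arm(
  commands=[
    {"fingers":1,"dx":0.0015,"dy":0,"dz":0,"roll":0},
    {"fingers":1,"dx":0.0015,"dy":0,"dz":0,"roll":0},
  ],
)

```text
time: 9.12
tool_pos: [0.461, 0.233, 0.1662]
tcp_rot: [-0.973, 2.986, 0.0]
wrist_force: [-0.5, 0.8, -2.3]
width: 0.495
grip_force: 62.0
```

```bash
python3 -c "
from h import *
chk(-144)
read_camera('side');chk(-144)"
```

```text
neck-cap in tool [-0.0004 -0.0008] centre above mouth 0.0507
t 9.12 tcp [0.461  0.233  0.1662] psi -143.9 q6 -1.781 F [-0.51  0.79 -2.34] T [ 0.007  0.009 -0.036] w 0.495 tilt [ 1.4e-03  6.0e-04 -1.0e+00]
shift [ 0.0023 -0.0004  0.0217] roll 0.1
neck-cap in tool [-0.0005 -0.0009] centre above mouth 0.0505
t 9.18 tcp [0.4608 0.233  0.166 ] psi -143.9 q6 -1.781 F [-0.37  0.27 -2.  ] T [-0.018  0.046 -0.02 ] w 0.493 tilt [ 1.1e-03  5.0e-04 -1.0e+00]
shift [ 0.0022 -0.0005  0.0215] roll 0.1
```

Emit:
step_arm(
  commands=[
    {"fingers":1,"dx":-0.0005,"dy":-0.0007,"dz":0.003,"roll":0},
    {"fingers":1,"dx":-0.0005,"dy":-0.0007,"dz":0.006,"roll":0},
    {"fingers":1,"dx":-0.0005,"dy":-0.0007,"dz":0.009,"roll":0},
    {"fingers":1,"dx":-0.0005,"dy":-0.0007,"dz":0.012,"roll":0},
    {"fingers":1,"dx":-0.0005,"dy":-0.0007,"dz":0.014,"roll":0},
    {"fingers":1,"dx":-0.0005,"dy":-0.0007,"dz":0.016,"roll":0},
    {"fingers":1,"dx":-0.0005,"dy":-0.0007,"dz":0.018,"roll":0},
    {"fingers":1,"dx":-0.0005,"dy":-0.0007,"dz":0.018,"roll":0},
  ],
)

```text
time: 10.18
tool_pos: [0.4613, 0.2324, 0.1471]
tcp_rot: [0.973, -2.987, 0.0]
wrist_force: [-0.5, -0.2, -2.2]
width: 0.496
grip_force: 62.0
```

```bash
python3 -c "
from h import *
chk(-144)"
```

```text
neck-cap in tool [-0.0005 -0.0002] centre above mouth 0.0316
t 10.18 tcp [0.4613 0.2324 0.1471] psi -143.91 q6 -1.782 F [-0.49 -0.15 -2.2 ] T [-0.008  0.015 -0.003] w 0.496 tilt [-3.e-04 -1.e-04 -1.e+00]
shift [0.0022 0.0002 0.0026] roll 0.09
```

Emit:
step_arm(
  commands=[
    {"fingers":1,"dx":0,"dy":0,"dz":0.0015,"roll":0},
    {"fingers":1,"dx":0,"dy":0,"dz":0.003,"roll":0},
    {"fingers":1,"dx":0,"dy":0,"dz":0.0045,"roll":0},
    {"fingers":1,"dx":0,"dy":0,"dz":0.0055,"roll":0},
    {"fingers":1,"dx":0,"dy":0,"dz":0.0065,"roll":0},
    {"fingers":1,"dx":0,"dy":0,"dz":0.0065,"roll":0},
    {"fingers":1,"dx":0,"dy":0,"dz":0.0065,"roll":0},
  ],
)

```text
time: 11.05
tool_pos: [0.4625, 0.233, 0.1424]
tcp_rot: [-0.973, 2.984, 0.0]
wrist_force: [-0.5, -0.5, 5.8]
width: 0.497
grip_force: 62.4
```

```bash
python3 -c "
from h import *
chk(-144)"
```

```text
neck-cap in tool [0.0008 0.0001] centre above mouth 0.0269
t 11.05 tcp [0.4625 0.233  0.1424] psi -143.9 q6 -1.782 F [-0.54 -0.47  5.85] T [-0.115  0.217 -0.054] w 0.497 tilt [ 0.0025  0.0011 -1.    ]
shift [ 0.0035  0.0004 -0.0021] roll 0.1
```

Emit:
step_arm(
  commands=[
    {"fingers":1,"dx":0.0005,"dy":0,"dz":0.001,"roll":0},
    {"fingers":1,"dx":0.001,"dy":0,"dz":0.002,"roll":0},
    {"fingers":1,"dx":0.001,"dy":0,"dz":0.0027,"roll":0},
    {"fingers":1,"dx":0.001,"dy":0,"dz":0.0027,"roll":0},
    {"fingers":1,"dx":0.001,"dy":0,"dz":0.0027,"roll":0},
  ],
)

```text
time: 11.68
tool_pos: [0.4625, 0.233, 0.1409]
tcp_rot: [-0.972, 2.982, 0.001]
wrist_force: [-1.9, -0.5, 10.4]
width: 0.502
grip_force: 62.7
```

```bash
python3 -c "
from h import *
chk(-144)"
```

```text
neck-cap in tool [0.0009 0.0001] centre above mouth 0.0254
t 11.68 tcp [0.4625 0.233  0.1409] psi -143.91 q6 -1.783 F [-1.92 -0.54 10.4 ] T [0.01  0.284 0.013] w 0.502 tilt [ 0.0044  0.0022 -1.    ]
shift [ 0.0035  0.0005 -0.0036] roll 0.09
```

Emit:
step_arm(
  commands=[
    {"fingers":1,"dx":0,"dy":-0.0002,"dz":0,"roll":4},
    {"fingers":1,"dx":0,"dy":-0.0004,"dz":0,"roll":8},
    {"fingers":1,"dx":0,"dy":-0.0004,"dz":0,"roll":8},
  ],
)

```text
time: 12.05
tool_pos: [0.4626, 0.2327, 0.1409]
tcp_rot: [-0.76, 3.043, 0.002]
wrist_force: [-1.7, 0.1, 11.1]
width: 0.497
grip_force: 63.1
```

```bash
python3 -c "
from h import *
chk(-152)"
```

```text
neck-cap in tool [ 0.0009 -0.0002] centre above mouth 0.0254
t 12.05 tcp [0.4626 0.2327 0.1409] psi -151.94 q6 -1.643 F [-1.7   0.11 11.11] T [-0.008  0.454 -0.064] w 0.497 tilt [ 0.0041  0.0024 -1.    ]
shift [ 0.0035  0.0002 -0.0036] roll 0.06
```

Emit:
step_arm(
  commands=[
    {"fingers":1,"dx":0,"dy":-0.0002,"dz":0,"roll":4},
    {"fingers":1,"dx":0,"dy":-0.0004,"dz":0,"roll":8},
    {"fingers":1,"dx":0,"dy":-0.0004,"dz":0,"roll":8},
  ],
)

```text
time: 12.42
tool_pos: [0.4628, 0.2324, 0.1409]
tcp_rot: [-0.546, 3.089, 0.003]
wrist_force: [-0.7, 0.3, 11.3]
width: 0.499
grip_force: 63.1
```

```bash
python3 -c "
from h import *
chk(-160)"
```

```text
neck-cap in tool [ 0.001  -0.0003] centre above mouth 0.0254
t 12.43 tcp [0.4628 0.2324 0.1409] psi -159.95 q6 -1.504 F [-0.68  0.26 11.33] T [ 0.072  0.313 -0.045] w 0.499 tilt [ 0.0042  0.0024 -1.    ]
shift [ 0.0036  0.0002 -0.0036] roll 0.05
```

Emit:
step_arm(
  commands=[
    {"fingers":1,"dx":0,"dy":-0.0002,"dz":0,"roll":4},
    {"fingers":1,"dx":0,"dy":-0.0004,"dz":0,"roll":8},
    {"fingers":1,"dx":0,"dy":-0.0004,"dz":0,"roll":8},
  ],
)

```text
time: 12.8
tool_pos: [0.4631, 0.2318, 0.1409]
tcp_rot: [-0.33, 3.12, 0.003]
wrist_force: [-0.8, -0.8, 10.7]
width: 0.495
grip_force: 63.1
```

```bash
python3 -c "
from h import *
chk(-168)"
```

```text
neck-cap in tool [ 0.001  -0.0002] centre above mouth 0.0254
t 12.8 tcp [0.4631 0.2318 0.1409] psi -167.94 q6 -1.365 F [-0.79 -0.75 10.73] T [-0.105  0.283 -0.039] w 0.495 tilt [ 0.0044  0.0021 -1.    ]
shift [ 0.0037  0.0003 -0.0036] roll 0.06
```

Emit:
step_arm(
  commands=[
    {"fingers":1,"dx":0,"dy":0,"dz":-0.001,"roll":0},
    {"fingers":1,"dx":0,"dy":0,"dz":-0.003,"roll":0},
    {"fingers":1,"dx":0,"dy":0,"dz":-0.003,"roll":0},
    {"fingers":1,"dx":0,"dy":0,"dz":-0.003,"roll":0},
  ],
)

```text
time: 13.3
tool_pos: [0.4627, 0.2317, 0.1425]
tcp_rot: [-0.331, 3.12, 0.002]
wrist_force: [1.1, 1.5, 6.7]
width: 0.498
grip_force: 62.6
```

```bash
python3 -c "
from h import *
chk(-168)"
```

```text
neck-cap in tool [ 0.0007 -0.0001] centre above mouth 0.027
t 13.3 tcp [0.4627 0.2317 0.1425] psi -167.91 q6 -1.366 F [1.13 1.54 6.71] T [ 0.197 -0.119  0.041] w 0.498 tilt [ 0.0036  0.0018 -1.    ]
shift [ 0.0033  0.0004 -0.002 ] roll 0.09
```

Emit:
step_arm(
  commands=[
    {"fingers":1,"dx":0,"dy":0,"dz":-0.0015,"roll":0},
    {"fingers":1,"dx":0,"dy":0,"dz":-0.002,"roll":0},
    {"fingers":1,"dx":0,"dy":0,"dz":-0.002,"roll":0},
    {"fingers":1,"dx":0,"dy":0,"dz":-0.002,"roll":0},
  ],
)

```text
time: 13.8
tool_pos: [0.4612, 0.2309, 0.1431]
tcp_rot: [-0.331, 3.124, 0.0]
wrist_force: [1.1, 0.3, 2.6]
width: 0.498
grip_force: 62.3
```

```bash
python3 -c "
from h import *
chk(-168)"
```

```text
neck-cap in tool [-0.001   0.0004] centre above mouth 0.0276
t 13.8 tcp [0.4612 0.2309 0.1431] psi -167.91 q6 -1.366 F [1.14 0.3  2.57] T [ 0.165 -0.244  0.016] w 0.498 tilt [ 2.e-04  1.e-04 -1.e+00]
shift [ 0.0017  0.0008 -0.0014] roll 0.09
```

Emit:
step_arm(
  commands=[
    {"fingers":1,"dx":0,"dy":-0.0001,"dz":0,"roll":3},
    {"fingers":1,"dx":0,"dy":-0.0003,"dz":0,"roll":6},
    {"fingers":1,"dx":0,"dy":-0.0003,"dz":0,"roll":6},
  ],
)

```text
time: 14.18
tool_pos: [0.4607, 0.2304, 0.143]
tcp_rot: [0.168, -3.136, 0.001]
wrist_force: [-0.5, -0.4, 3.1]
width: 0.496
grip_force: 62.4
```

```bash
python3 -c "
from h import *
chk(-174)"
```

```text
neck-cap in tool [-0.0015  0.0007] centre above mouth 0.0275
t 14.18 tcp [0.4607 0.2304 0.143 ] psi -173.87 q6 -1.262 F [-0.54 -0.43  3.13] T [ 0.066  0.095 -0.041] w 0.496 tilt [-1.1e-03 -5.0e-04 -1.0e+00]
shift [ 0.0012  0.0011 -0.0015] roll 0.13
```

Emit:
step_arm(
  commands=[
    {"fingers":1,"dx":0,"dy":-0.0001,"dz":0,"roll":3},
    {"fingers":1,"dx":0,"dy":-0.0003,"dz":0,"roll":6},
    {"fingers":1,"dx":0,"dy":-0.0003,"dz":0,"roll":6},
  ],
)

```text
time: 14.55
tool_pos: [0.4608, 0.2301, 0.143]
tcp_rot: [0.005, -3.141, 0.001]
wrist_force: [-0.5, -0.7, 3.9]
width: 0.494
grip_force: 62.4
```

```bash
python3 -c "
from h import *
chk(-180)"
```

```text
neck-cap in tool [-0.0013  0.0008] centre above mouth 0.0275
t 14.55 tcp [0.4608 0.2301 0.143 ] psi -179.83 q6 -1.159 F [-0.52 -0.7   3.89] T [ 0.051  0.103 -0.081] w 0.494 tilt [-8.e-04 -4.e-04 -1.e+00]
shift [ 0.0014  0.0012 -0.0015] roll 0.17
```

Emit:
step_arm(
  commands=[
    {"fingers":1,"dx":0,"dy":-0.0001,"dz":0,"roll":3},
    {"fingers":1,"dx":0,"dy":-0.0003,"dz":0,"roll":6},
    {"fingers":1,"dx":0,"dy":-0.0003,"dz":0,"roll":6},
  ],
)

```text
time: 14.92
tool_pos: [0.461, 0.2299, 0.143]
tcp_rot: [-0.159, -3.137, 0.0]
wrist_force: [-0.5, 0.8, 3.6]
width: 0.498
grip_force: 62.4
```

```bash
python3 -c "
from h import *
chk(174)"
```

```text
neck-cap in tool [-0.001   0.0008] centre above mouth 0.0275
t 14.93 tcp [0.461  0.2299 0.143 ] psi 174.19 q6 -1.055 F [-0.53  0.79  3.62] T [0.055 0.059 0.016] w 0.498 tilt [-5.e-04 -2.e-04 -1.e+00]
shift [ 0.0017  0.0012 -0.0015] roll 0.19
```

```bash
cat >> h.py <<'E'
def tq(cmd):
    s=read_state();M=R.from_rotvec(s['tcp_rot']).as_matrix();p=np.degrees(np.arctan2(M[1,0],M[0,0]))
    print('turned',round((-144-p)%360,2),'cmd',cmd,'z',s['tool_pos'].round(4),'Fz',s['wrist_force'].round(1),'Tz',s['torque'].round(3),'jt6',s['joint_torque'][5].round(4))
E
python3 -c "
from h import *
tq(42)"
```

```text
turned 41.81 cmd 42 z [0.461  0.2299 0.143 ] Fz [-0.5  0.8  3.6] Tz [0.055 0.059 0.016] jt6 0.131
```

Emit:
step_arm(
  commands=[
    {"fingers":1,"dx":0,"dy":-0.0001,"dz":0,"roll":3},
    {"fingers":1,"dx":0,"dy":-0.0003,"dz":0,"roll":6},
    {"fingers":1,"dx":0,"dy":-0.0003,"dz":0,"roll":6},
  ],
)

```text
time: 15.3
tool_pos: [0.4611, 0.2297, 0.143]
tcp_rot: [-0.323, -3.125, 0.0]
wrist_force: [0.8, 0.2, 2.9]
width: 0.5
grip_force: 62.3
```

```bash
python3 -c "
from h import *
tq(48)"
```

```text
turned 47.79 cmd 48 z [0.4611 0.2297 0.143 ] Fz [0.8 0.2 2.9] Tz [ 0.02   0.028 -0.06 ] jt6 0.1278
```

Emit:
step_arm(
  commands=[
    {"fingers":1,"dx":0,"dy":-0.0001,"dz":0,"roll":3},
    {"fingers":1,"dx":0,"dy":-0.0003,"dz":0,"roll":6},
    {"fingers":1,"dx":0,"dy":-0.0003,"dz":0,"roll":6},
  ],
)

```text
time: 15.68
tool_pos: [0.4611, 0.2293, 0.143]
tcp_rot: [-0.486, -3.104, 0.0]
wrist_force: [0.3, 0.5, 3.6]
width: 0.499
grip_force: 62.3
```

```bash
python3 -c "
from h import *
tq(54)"
```

```text
turned 53.79 cmd 54 z [0.4611 0.2293 0.143 ] Fz [0.3 0.5 3.6] Tz [ 0.137 -0.014  0.011] jt6 0.1308
```

Emit:
step_arm(
  commands=[
    {"fingers":1,"dx":0,"dy":-0.0001,"dz":0,"roll":3},
    {"fingers":1,"dx":0,"dy":-0.0003,"dz":0,"roll":6},
    {"fingers":1,"dx":0,"dy":-0.0003,"dz":0,"roll":6},
  ],
)

```text
time: 16.05
tool_pos: [0.4615, 0.2293, 0.1431]
tcp_rot: [0.647, 3.073, 0.001]
wrist_force: [1.2, 0.8, 2.0]
width: 0.496
grip_force: 62.2
```

```bash
python3 -c "
from h import *
tq(60)"
```

```text
turned 59.76 cmd 60 z [0.4615 0.2293 0.1431] Fz [1.2 0.8 2. ] Tz [ 0.286 -0.346  0.151] jt6 0.3045
```

Emit:
step_arm(
  commands=[
    {"fingers":1,"dx":0,"dy":-0.0001,"dz":0,"roll":3},
    {"fingers":1,"dx":0,"dy":-0.0003,"dz":0,"roll":6},
    {"fingers":1,"dx":0,"dy":-0.0003,"dz":0,"roll":6},
  ],
)

```text
time: 16.42
tool_pos: [0.4615, 0.229, 0.1432]
tcp_rot: [0.807, 3.035, 0.001]
wrist_force: [3.4, 2.3, 2.0]
width: 0.494
grip_force: 62.3
```

```bash
python3 -c "
from h import *
tq(66)"
```

```text
turned 65.76 cmd 66 z [0.4615 0.229  0.1432] Fz [3.4 2.3 2. ] Tz [ 0.399 -0.58   0.244] jt6 0.3801
```

Emit:
step_arm(
  commands=[
    {"fingers":1,"dx":0,"dy":-0.0001,"dz":0,"roll":3},
    {"fingers":1,"dx":0,"dy":-0.0001,"dz":0,"roll":3},
  ],
)

```text
time: 16.68
tool_pos: [0.4609, 0.2288, 0.1431]
tcp_rot: [0.887, 3.014, 0.0]
wrist_force: [0.9, 1.4, 3.0]
width: 0.502
grip_force: 62.6
```

```bash
python3 -c "
from h import *
tq(69)"
```

```text
turned 68.8 cmd 69 z [0.4609 0.2288 0.1431] Fz [0.9 1.4 3. ] Tz [ 0.201 -0.343  0.005] jt6 0.1381
```

Emit:
step_arm(
  commands=[
    {"fingers":1,"dx":0,"dy":-0.0001,"dz":0,"roll":3},
    {"fingers":1,"dx":0,"dy":-0.0001,"dz":0,"roll":3},
  ],
)

```text
time: 16.92
tool_pos: [0.4611, 0.2288, 0.1432]
tcp_rot: [0.965, 2.989, 0.001]
wrist_force: [2.7, 0.5, 2.3]
width: 0.497
grip_force: 62.6
```

```bash
python3 -c "
from h import *
tq(72)"
```

```text
turned 71.79 cmd 72 z [0.4611 0.2288 0.1432] Fz [2.7 0.5 2.3] Tz [ 0.295 -0.567  0.059] jt6 0.1847
```

Emit:
step_arm(
  commands=[
    {"fingers":1,"dx":0,"dy":-0.0001,"dz":0,"roll":3},
    {"fingers":1,"dx":0,"dy":-0.0001,"dz":0,"roll":3},
  ],
)

```text
time: 17.18
tool_pos: [0.4612, 0.2287, 0.1432]
tcp_rot: [1.043, 2.963, 0.001]
wrist_force: [4.1, 1.9, 0.8]
width: 0.501
grip_force: 62.4
```

```bash
python3 -c "
from h import *
tq(75)"
```

```text
turned 74.77 cmd 75 z [0.4612 0.2287 0.1432] Fz [4.1 1.9 0.8] Tz [ 0.412 -0.754  0.187] jt6 0.3048
```

Emit:
step_arm(
  commands=[
    {"fingers":1,"dx":0.0004,"dy":0.0004,"dz":0,"roll":3},
    {"fingers":1,"dx":0.0004,"dy":0.0004,"dz":0,"roll":3},
  ],
)

```text
time: 17.42
tool_pos: [0.4611, 0.2289, 0.1432]
tcp_rot: [1.119, 2.934, -0.0]
wrist_force: [4.7, -0.3, 0.4]
width: 0.5
grip_force: 62.4
```

```bash
python3 -c "
from h import *
tq(78)"
```

```text
turned 77.75 cmd 78 z [0.4611 0.2289 0.1432] Fz [ 4.7 -0.3  0.4] Tz [ 0.057 -0.818  0.353] jt6 0.441
```

Emit:
step_arm(
  commands=[
    {"fingers":1,"dx":0,"dy":-0.0001,"dz":0,"roll":3},
    {"fingers":1,"dx":0,"dy":-0.0001,"dz":0,"roll":3},
  ],
)

```text
time: 17.68
tool_pos: [0.4609, 0.2291, 0.1432]
tcp_rot: [1.197, 2.904, 0.001]
wrist_force: [4.6, 0.8, 0.9]
width: 0.498
grip_force: 62.8
```

```bash
python3 -c "
from h import *
tq(81)"
```

```text
turned 80.78 cmd 81 z [0.4609 0.2291 0.1432] Fz [4.6 0.8 0.9] Tz [ 0.2   -0.806  0.282] jt6 0.3926
```

Emit:
step_arm(
  commands=[
    {"fingers":1,"dx":0,"dy":-0.0001,"dz":0,"roll":3},
    {"fingers":1,"dx":0,"dy":-0.0001,"dz":0,"roll":3},
  ],
)

```text
time: 17.92
tool_pos: [0.4603, 0.229, 0.1431]
tcp_rot: [-1.273, -2.871, 0.0]
wrist_force: [3.2, 0.5, 2.3]
width: 0.5
grip_force: 63.5
```

```bash
python3 -c "
from h import *
tq(84)"
```

```text
turned 83.81 cmd 84 z [0.4603 0.229  0.1431] Fz [3.2 0.5 2.3] Tz [ 0.183 -0.466 -0.039] jt6 0.1517
```

Emit:
step_arm(
  commands=[
    {"fingers":1,"dx":0,"dy":-0.0001,"dz":0,"roll":3},
    {"fingers":1,"dx":0,"dy":-0.0001,"dz":0,"roll":3},
  ],
)

```text
time: 18.18
tool_pos: [0.4605, 0.229, 0.1432]
tcp_rot: [-1.347, -2.838, -0.0]
wrist_force: [3.4, 1.4, 1.8]
width: 0.497
grip_force: 63.4
```

```bash
python3 -c "
from h import *
tq(87)"
```

```text
turned 86.8 cmd 87 z [0.4605 0.229  0.1432] Fz [3.4 1.4 1.8] Tz [ 0.309 -0.651  0.042] jt6 0.1818
```

Emit:
step_arm(
  commands=[
    {"fingers":1,"dx":0,"dy":-0.0001,"dz":0,"roll":3},
    {"fingers":1,"dx":0,"dy":-0.0001,"dz":0,"roll":3},
  ],
)

```text
time: 18.42
tool_pos: [0.4605, 0.229, 0.1432]
tcp_rot: [1.421, 2.802, 0.001]
wrist_force: [3.9, 2.1, 2.1]
width: 0.495
grip_force: 63.3
```

```bash
python3 -c "
from h import *
tq(90)"
```

```text
turned 89.77 cmd 90 z [0.4605 0.229  0.1432] Fz [3.9 2.1 2.1] Tz [ 0.29  -0.674  0.183] jt6 0.3142
```

Emit:
step_arm(
  commands=[
    {"fingers":1,"dx":0,"dy":-0.0002,"dz":0,"roll":5},
    {"fingers":1,"dx":0,"dy":-0.0002,"dz":0,"roll":5},
  ],
)

```text
time: 18.68
tool_pos: [0.4604, 0.229, 0.1432]
tcp_rot: [1.541, 2.737, 0.001]
wrist_force: [3.3, 1.7, 1.5]
width: 0.498
grip_force: 63.5
```

```bash
python3 -c "
from h import *
tq(95)"
```

```text
turned 94.76 cmd 95 z [0.4604 0.229  0.1432] Fz [3.3 1.7 1.5] Tz [ 0.368 -0.676  0.211] jt6 0.4568
```

Emit:
step_arm(
  commands=[
    {"fingers":1,"dx":0,"dy":-0.0002,"dz":0,"roll":4.5},
    {"fingers":1,"dx":0,"dy":-0.0002,"dz":0,"roll":4.5},
    {"fingers":1,"dx":0,"dy":-0.0002,"dz":0,"roll":4.5},
  ],
)

```text
time: 19.05
tool_pos: [0.4597, 0.2286, 0.1431]
tcp_rot: [-1.648, -2.674, 0.001]
wrist_force: [2.2, 1.8, 3.6]
width: 0.496
grip_force: 63.7
```

```bash
python3 -c "
from h import *
tq(99.5)"
```

```text
turned 99.29 cmd 99.5 z [0.4597 0.2286 0.1431] Fz [2.2 1.8 3.6] Tz [ 0.297 -0.42   0.   ] jt6 -0.0094
```

Emit:
step_arm(
  commands=[
    {"fingers":0.6,"dx":0,"dy":0,"dz":0,"roll":0},
    {"fingers":-1,"dx":0,"dy":0,"dz":0,"roll":0},
    {"fingers":-1,"dx":0,"dy":0,"dz":0,"roll":0},
    {"fingers":-1,"dx":0,"dy":0,"dz":0,"roll":0},
    {"fingers":-1,"dx":0,"dy":0,"dz":0,"roll":0},
    {"fingers":-1,"dx":0,"dy":0,"dz":-0.02,"roll":0},
    {"fingers":-1,"dx":0,"dy":0,"dz":-0.06,"roll":0},
    {"fingers":-1,"dx":0,"dy":0,"dz":-0.12,"roll":0},
  ],
)

```text
time: 20.05
tool_pos: [0.4584, 0.2279, 0.262]
tcp_rot: [-1.649, -2.67, 0.007]
wrist_force: [0.4, 0.5, 0.0]
width: 1.004
grip_force: 0.0
```

Emit:
step_arm(
  commands=[
    {"fingers":-1,"dx":0,"dy":0,"dz":-0.03,"roll":0},
    {"fingers":-1,"dx":0,"dy":0,"dz":-0.03,"roll":0},
    {"fingers":-1,"dx":0,"dy":0,"dz":-0.03,"roll":0},
  ],
)

```text
time: 20.42
tool_pos: [0.4594, 0.2283, 0.2918]
tcp_rot: [-1.65, -2.672, 0.002]
wrist_force: [0.2, 0.7, -1.4]
width: 1.002
grip_force: 0.0
```

Run:
```python
from h import *
tq(99.5)
snap('wrist','w5');z=load('w5');P=cloud(z)
n1=z['T']@np.array([.4594,.2313,.16,1]);u=z['K']@np.array([n1[0],-n1[1],-n1[2]]);u=(u/u[2]).astype(int);print('px',u)
k=P[u[1]-60:u[1]+60,u[0]-60:u[0]+60].reshape(-1,3)
for lo,hi in((.165,.175),(.135,.144)):
    Q=k[(k[:,2]>lo)&(k[:,2]<hi)];print(len(Q),Q.min(0),Q.max(0),(Q.min(0)+Q.max(0))/2,np.median(Q[:,2]))
np.savez('crop5.npz',u=u)
v0=max(u[1]-50,0);cv2.imwrite('pics/c5.png',cv2.resize(z['p'][v0:v0+100,u[0]-65:u[0]+65],None,fx=6,fy=6,interpolation=cv2.INTER_CUBIC))
```

```text
turned 99.4 cmd 99.5 z [0.4594 0.2283 0.2918] Fz [ 0.2  0.7 -1.4] Tz [-0.022 -0.008 -0.044] jt6 -0.0003
px [252 175   1]
2151 [0.43587151 0.20742874 0.16509783] [0.48100282 0.25320876 0.17323323] [0.45843716 0.23031875 0.16916553] 0.17047325075931724
1074 [0.42904567 0.19717137 0.13523991] [0.48819636 0.26480687 0.14397657] [0.45862101 0.23098912 0.13960824] 0.14007343561472232
```

View pics/c5.png

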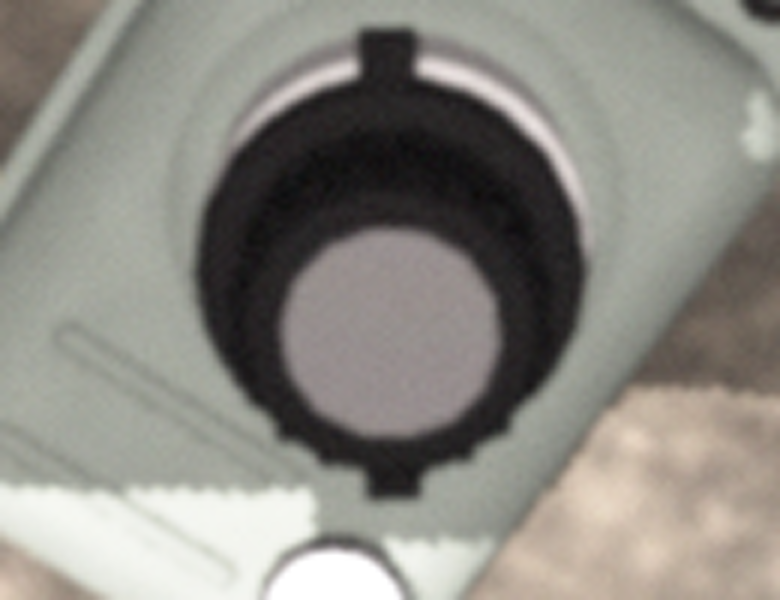

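The cap sits level in the neck, with its shoulder centred on the rim. The ears at (388,50) and (393,480) in the crop show the pins about 56° past the notches. The knob turned 99.4°, so it slipped about 43–45°, which is three clicks and matches the three torque drops.

```bash
python3 -c "
from workcell import *
print(finish_job())"
```

```text
the job is handed in; nothing more can be done
None
```

The cap is back on the tank: pins turned about 56° under the flange to the stop, three ratchet clicks counted from three torque drops, gripper clear. I handed the job in at about 20.5 s, but `finish_job()` returned no verdict.

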